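# Pop the battery hatch of the gauge transmitter with the red lamp

## Robot

A 7-joint arm with a two-finger parallel gripper is mounted at the origin on a cart in front of the work surface, level with it; the furniture and walls round the work are solid. World frame = base frame: x ahead of the robot, y to its left, z up, the work surface at z = 0. Lengths are in m, angles in rad, forces in N, time in s.
With the tool pointing down it reaches from about 0.425 to 0.925 m from the base axis. Payload 6.8 kg.
Tool frame: the origin (TCP) lies on the mounting face of the last link; the fingertips stand 173 mm ahead of it and the grasp point (between the pads) lies 155 mm ahead of it; z points along the fingers, y is the line along which they close (so a half turn about z gives the same grasp; the last joint's range is limited). The gripper opens to 85 mm and grips with 20 to 120 N. Pads are 22 mm wide; open, the fingers measure 114 mm over their backs; the gripper's body (76 mm by 85 mm) begins 54 mm behind the grasp point. The pads swing forward as they close: fully open they stand 13 mm farther back than shut.
Start: joints at [1.093, 0.477, 0.022, 1.555, -0.011, 1.109, -0.083], TCP at [0.244, -0.629, 0.405] pointing down, gripper open.
Joint ranges: [-2.96, 2.96], [-0.34, 2.1], [-1.41, 1.46], [0.24, 2.44], [-1.37, 4.51], [0.17, 1.92], [-2.96, 2.96]. Speed limits (rad/s): [2.39, 2.39, 3.14, 3.14, 3.14, 3.14, 3.14].

## Interface

Orientations are given as a unit quaternion [w, x, y, z].
In Python, from station import bot gives the robot as it stands. The module is installed in compiled form; this text tells all that it offers.
- The arm moves only by the shell command python3 -m pendant 'ROWS' [FORCE]. ROWS is JSON, a list of rows, each a list of 5 numbers: the finger opening in m, from 0 to 0.0854, then the shift along the tool's x, y, z in m, then the turn about the tool's z in degrees. In form: [[jaw, x, y, z, yaw], ...]. A call has 1 to 12 rows; each row shifts and turns the commanded pose from where the row before left it, along the tool's axes as they then stand; what a row does not reach is not made up. A row lasts 1/12 s, in which the tool goes at most 41.7 mm and 7.16 degrees, less where a joint would pass 70% of its speed; a pose out of reach is approached as far as the arm can. A call with a gripper value outside its range is refused whole. The fingers move at their own pace and stop on an object; FORCE is the grip in N (left out, the last holds). Time passes only in rows, so rows that do not move let the fingers close. It gives the time, the measured TCP pose, the force, the opening and the grip force at its end, in the units of the state.
- bot.get_obs(): the state, without advancing time (a new reading comes with each control period).
- bot.read_camera(name): name is "scene" or "side" or "wrist"; returns (picture, depth): 480x640x3 uint8, blue, green, red; 480x640 float32, m along the optical axis (not along the pixel's ray), 0 where there is no reading.
- bot.camera_model(name): a dict with "intrinsics" (3x3 intrinsics, pixels), "R" (3x3) and "t" (3): a world point X has camera coordinates R X + t. Camera axes: x right, y down, z forward; pixel columns grow to the right and rows downward; lengths in m; the calibration is good to about 2 mm. A picture is of the moment at which its call begins: read the wrist's pose just before it. camera_model takes no time and is no camera call; for the wrist camera it gives the pose at the moment of the call.
- bot.hand_in(): hands the job in; it is judged then, once.
Trained networks look in the newest picture that a camera, given by its name, has taken for a name from the list of things; names that differ only in an ending like _2 or _b are one class to them, and where a whole thing is asked for, a point or a joint stands for the part that bears it (a point fixed in the world has none). Each returns a list of dicts, best first, with "score" (0 to 1); they miss things now and then, are a little off and sometimes report something else, mostly with a low value. They report only what shows in the picture. A call takes as long as a camera call.
- bot.boxes_of(name, camera): "at" ([column, row] in pixels, amid what is visible of it).
- bot.trace(name, camera): "mask" (480x640 bool, what is visible of it) and "at" ([column, row] in pixels, amid what is visible of it).
- bot.pinpoint(name, camera): "at" ([column, row] in pixels: a listed point, or the origin of a listed thing).
The state is a dict: "t": time; "q": joint angles; "joint_vel": joint speeds; "joint_torque": joint torques, N m; "eef_pos": TCP position; "tool_rot": TCP orientation; "contact_force": force on the tool from outside, world axes, zero at the start; "torque": the same for the moment, N m; "gripper_width": opening from 0.0 (shut) to 1.0 (fully open); "grasp_force": force on a finger pad.
Only numpy, scipy, OpenCV 4.12 (cv2) and the standard library are available. Lean on these libraries where they do the work, as an engineer would, in place of code of your own. Each camera call takes 0.05 s, during which the arm holds its last target. There are 200 camera calls.

## Task

Two battery-powered gauge transmitters stand on the worktop; the one with the red lamp needs its battery hatch opened. With a fingertip, gently press the ribbed pad at the free edge of that hatch down once, as far as it goes, then draw the finger back so that the push-push latch lets the hatch pop up, and leave it standing wide open. Do not push the popped hatch back down, keep the green-lamp transmitter shut, and do not pick up or shift the transmitters or anything else lying about.

Things in the scene. Friction and masses are not known exactly. Their poses are not given: they have to be found in the camera images.
- red_unit: gauge transmitter with the RED lamp bar: loose grey box, about 1 kg, 142 long (its x) x 97 wide (its y) x 58 mm high, standing flat. Origin: centre of its underside, z up. The white battery hatch covers own x -72 to +12 mm, its top 58 mm up when shut; behind it the rear housing, 50 mm high, bears the lamp bar (top 56 mm) and an aerial stub (own x +57, y +30, top 80 mm)
- green_unit: the same transmitter with a GREEN lamp bar; same size, axes and mechanism; to be left shut and where it stands
- red_press (a point): where to press on the red-lamp unit's hatch: centre of the black ribbed pad (24 x 50 mm) on its upper face, 16 mm from the free edge (own -x side of the unit), 68 mm from the hinge; moves with the hatch. 5 mm down frees the latch, the stop is at 9 mm; the spring pushes up with 3 N, 6 N brings it firmly to the stop
- green_press (a point): the same point on the green-lamp unit's hatch
- red_hatch (a joint): angle of the red-lamp unit's hatch, rad: about 0 latched, -0.07 latch freed, -0.135 pressed to the stop, 1.3 fully open (stop). Hinge across the unit at own x +12, 52 mm up; the free edge swings up and back. When the press is let go the spring raises it in about 1 s, following the finger with at most 3 N. Pressed shut again it would latch again
- green_hatch (a joint): the same angle for the green-lamp unit; stays at about 0
- clip: orange cable clip, 33 x 60 x 26 mm, loose, origin at the centre of its underside; leave alone
- magnet: black pot magnet with a knob, 43 mm across, 37 mm high, loose, origin at the centre of its underside; leave alone
- ring: black setting ring, 72 mm across, 18 mm high, loose, origin at the centre of its underside; leave alone
- tape: roll of tape, 48 mm across, 18 mm high, loose, origin at the centre of its underside; leave alone

How it is judged:
By the outcome, as a careful person would: the job done as asked, in the order asked, and still so for the second after the job is handed in, with the robot touching nothing.
It also fails if it takes over 32 s, if anything falls off the work surface, if the arm or the gripper's body presses on something with over 40 N, if the wrist force passes 120 N, or if a joint passes its speed limit or range.

## Working session

There is one attempt and no reset: what is moved stays moved. The work goes in short steps, Python scripts to look and compute and a shell command to move; the robot and the scene stay as the last step left them, time stands still between calls to the robot, and variables do not carry over. Pictures are saved under pics/ and viewed, at most 10 in all, crops included, and the job is handed in when it is done.

```bash
mkdir -p pics; cat > h.py <<'E'
import numpy as np,cv2
from station import bot
def look(cam,names,fn,kind='pinpoint'):
    img,d=bot.read_camera(cam);m=bot.camera_model(cam);cv2.imwrite(fn,img)
    K,R,t=np.array(m['intrinsics']),np.array(m['R']),np.array(m['t'])
    for n in names:
        for r in getattr(bot,kind)(n,cam)[:2]:
            u,v=r['at'];z=np.median([x for x in d[int(v)-2:int(v)+3,int(u)-2:int(u)+3].ravel() if x>0] or [0])
            p=R.T@(z*np.linalg.inv(K)@[u,v,1]-t)
            print(cam,n,round(r['score'],2),np.round([u,v]),np.round(p,4))
    return img,d,K,R,t
E
python3 - <<'E'
from h import *
o=bot.get_obs();print(o['t'],o['eef_pos'],o['tool_rot'],o['contact_force'],o['gripper_width'])
a=look('scene',['red_press','green_press','red_unit','green_unit','clip','magnet','ring','tape'],'pics/s.png')
b=look('side',['red_press','green_press'],'pics/d.png')
cv2.imwrite('pics/both.png',cv2.resize(np.vstack([a[0],b[0]]),(400,600)) )
E
```

```text
0.0 [ 0.24388875 -0.62910312  0.40373272] [-8.79550145e-04  9.82949422e-01  1.83873886e-01 -2.33749582e-04] [-0.16884095  0.10054917  0.08346898] 0.9971626816299373
scene red_press 0.7 [264. 269.] [0.467  0.2795 0.0575]
scene green_press 0.76 [338. 216.] [0.5389 0.0015 0.0567]
scene red_unit 0.63 [251. 274.] [0.4659 0.3172 0.0576]
scene green_unit 0.8 [321. 225.] [0.5395 0.0591 0.0471]
scene clip 0.74 [187. 291.] [0.5238 0.4807 0.0226]
scene tape 0.57 [305. 293.] [0.3665 0.2087 0.0175]
side red_press 0.78 [291. 276.] [0.4704 0.2783 0.061 ]
side green_press 0.96 [330. 231.] [0.5416 0.0018 0.0592]
```

View pics/s.png

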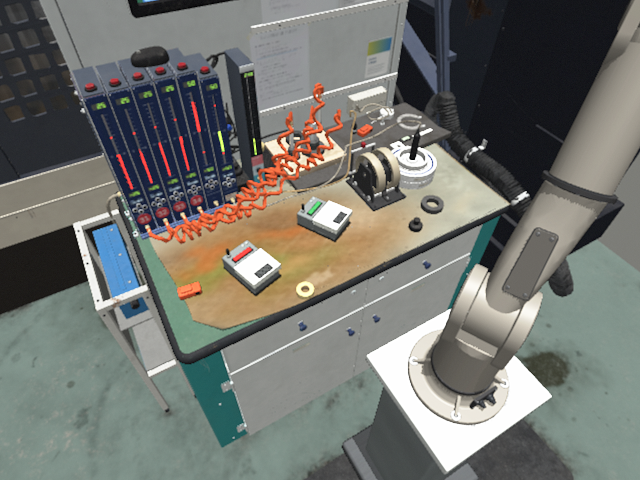

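View pics/d.png

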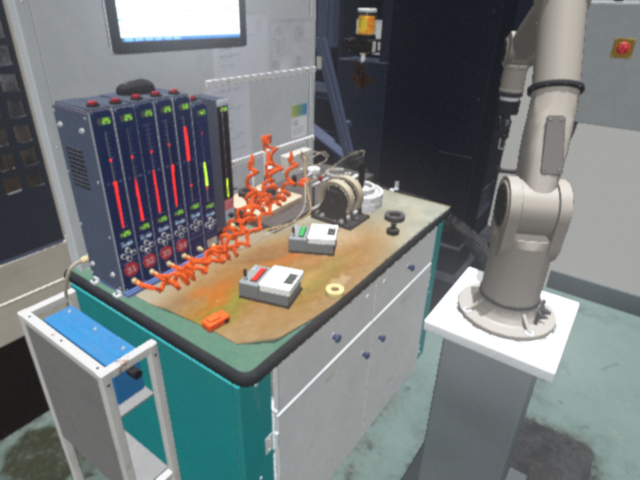

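The red unit (lamp at about 243,254, pad at about 264,270 in the scene view) is the nearer-left one. Both cameras put its pad at about (0.468, 0.279, 0.058), which fits the 58 mm hatch height. The green unit's pad is at (0.54, 0.00). I'm moving out along an arc that stays within reach, with the jaws closing.

```bash
python3 -m pendant '[[0,0.0325,-0.0255,0,0],[0,0.0325,-0.0255,0,0],[0,0.0325,-0.0255,0,0],[0,0.0325,-0.0255,0,0],[0,0.0325,-0.0255,0,0],[0,0.0325,-0.0255,0,0],[0,0.0325,-0.0255,0,0],[0,0.0325,-0.0255,0,0],[0,0.0325,-0.0255,0,0],[0,0.0325,-0.0255,0,0],[0,0.0325,-0.0255,0,0],[0,0.0325,-0.0255,0,0]]'
cat >> h.py <<'E'
from scipy.spatial.transform import Rotation as Rn
def rel(target):
    o=bot.get_obs();w,x,y,z=o['tool_rot'];M=Rn.from_quat([x,y,z,w]).as_matrix()
    print('t',o['t'],'eef',np.round(o['eef_pos'],4),'z',np.round(M[:,2],3),'x',np.round(M[:,0],3),'F',np.round(o['contact_force'],2),'q',np.round(o['q'],2))
    print('tool shift',np.round(M.T@(np.array(target)-o['eef_pos']),4))
E
python3 -c "
from h import *
rel([.468,.279,.38])"
```

```text
t: 1.6
eef_pos: [0.4976, -0.2013, 0.4051]
tool_rot: [0.0, 0.983, 0.184, 0.0]
contact_force: [1.2, 0.1, 0.0]
gripper_width: -0.0
grasp_force: 0.0
t 1.6 eef [ 0.4976 -0.2013  0.4051] z [ 0.001 -0.    -1.   ] x [0.932 0.361 0.001] F [1.21 0.08 0.03] q [ 0.44  0.26 -0.2   1.87  0.06  1.01 -0.99]
tool shift [ 0.1458 -0.4586  0.0249]
```

```bash
python3 -m pendant '[[0,0.012,-0.038,0.002,0],[0,0.012,-0.038,0.002,0],[0,0.012,-0.038,0.002,0],[0,0.012,-0.038,0.002,0],[0,0.012,-0.038,0.002,0],[0,0.012,-0.038,0.002,0],[0,0.012,-0.038,0.002,0],[0,0.012,-0.038,0.002,0],[0,0.012,-0.038,0.002,0],[0,0.012,-0.038,0.002,0],[0,0.012,-0.038,0.002,0],[0,0,0,0,0]]'
python3 - <<'E'
from h import *
img,d,K,R,t=look('wrist',['red_press','red_unit'],'pics/w.png')
def onplane(at,z):
    r=R.T@(np.linalg.inv(K)@[*at,1]);c=-R.T@t;return c+r*(z-c[2])/r[2]
P=bot.pinpoint('red_press','wrist');O=bot.pinpoint('red_unit','wrist')
if P and O:
    p=onplane(P[0]['at'],.058);o=onplane(O[0]['at'],0);v=(o-p)[:2];print(p,o,np.linalg.norm(v),'axis',v/np.linalg.norm(v))
    rel([p[0],p[1],.245])
else: rel([.468,.279,.245])
E
```

```text
t: 2.6
eef_pos: [0.4668, 0.2427, 0.3833]
tool_rot: [-0.003, 0.982, 0.189, 0.001]
contact_force: [0.2, 0.8, 0.9]
gripper_width: 0.001
grasp_force: 0.0
wrist red_press 0.59 [269. 202.] [0.4648 0.2794 0.0573]
wrist red_unit 0.88 [279. 131.] [0.5219 0.2918 0.0557]
[0.46496862 0.27941732 0.058     ] [0.51965386 0.29672123 0.        ] 0.057357656552493565 axis [0.95340783 0.30168447]
t 2.85 eef [0.4695 0.2328 0.3826] z [ 0.    -0.001 -1.   ] x [ 0.933  0.359 -0.   ] F [-0.46 -1.    0.13] q [-0.19  0.29 -0.47  1.91  0.16  0.97 -1.93]
tool shift [ 0.0126 -0.0452  0.1376]
```

View pics/w.png

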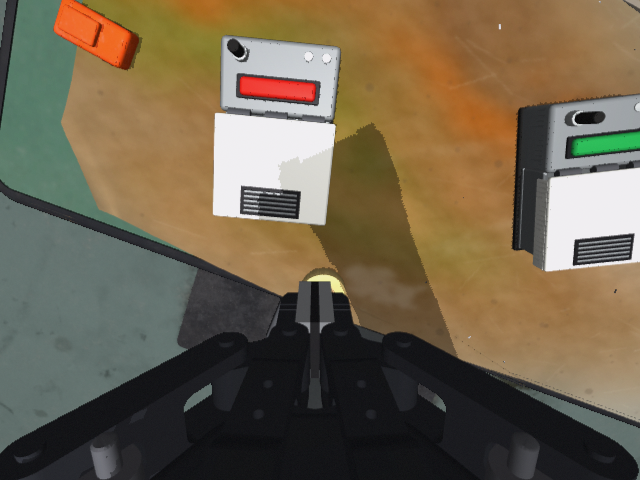

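The wrist view shows the red lamp at (278,90) and the ribbed pad at (270,203). The pad is 57 mm from the unit's origin against an expected 56 mm, so it checks out. The tape roll lies under the gripper at (325,280). I'll move across first, then descend to about 12 mm above the pad.

```bash
python3 -m pendant '[[0,0.0065,-0.0225,0,0],[0,0.006,-0.0225,0,0],[0,0,0,0.035,0],[0,0,0,0.035,0],[0,0,0,0.035,0],[0,0,0,0.02,0],[0,0,0,0.0126,0],[0,0,0,0,0],[0,0,0,0,0]]'
python3 -c "
from h import *
rel([.465,.2795,.233])
look('side',['red_press'],'pics/d2.png')
i=cv2.imread('pics/d2.png')[200:340,200:390];cv2.imwrite('pics/d2c.png',cv2.resize(i,None,fx=4,fy=4))"
```

```text
t: 3.6
eef_pos: [0.465, 0.2802, 0.2455]
tool_rot: [0.0, 0.983, 0.183, 0.0]
contact_force: [0.2, 1.0, 0.3]
gripper_width: -0.002
grasp_force: 0.0
t 3.6 eef [0.465  0.2802 0.2455] z [ 0. -0. -1.] x [0.933 0.36  0.   ] F [0.23 1.03 0.31] q [-0.32  0.51 -0.42  1.98  0.31  0.72 -2.13]
tool shift [-0.0003  0.0006  0.0125]
side red_press 0.97 [291. 280.] [0.4581 0.2936 0.0611]
```

View pics/d2c.png

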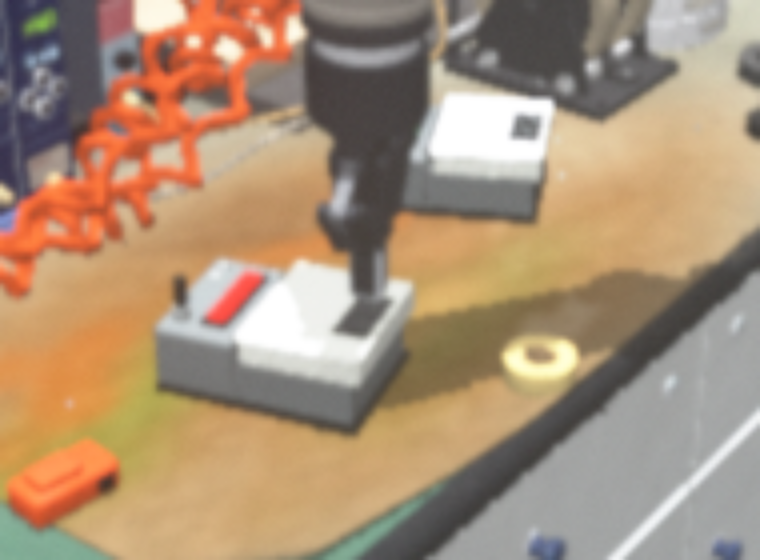

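The closed fingertips at about (370,285) stand just above the ribbed pad at (365,315). Now I'll press slowly while watching the force.

```bash
python3 -m pendant '[[0,0,0,0.005,0],[0,0,0,0.004,0],[0,0,0,0.002,0],[0,0,0,0.002,0],[0,0,0,0.002,0],[0,0,0,0,0]]'; python3 -m pendant '[[0,0,0,0.002,0],[0,0,0,0.001,0],[0,0,0,0,0]]'
```

```text
t: 4.2
eef_pos: [0.4644, 0.2808, 0.23]
tool_rot: [0.0, 0.983, 0.184, -0.0]
contact_force: [-0.4, -0.7, 2.7]
gripper_width: -0.001
grasp_force: 1.5
t: 4.45
eef_pos: [0.4643, 0.2808, 0.2269]
tool_rot: [0.0, 0.983, 0.184, -0.0]
contact_force: [-1.5, 1.3, 3.1]
gripper_width: -0.001
grasp_force: 1.6
```

```bash
python3 -m pendant '[[0,0,0,0.0015,0],[0,0,0,0.0015,0],[0,0,0,0,0]]'; python3 -m pendant '[[0,0,0,0.001,0],[0,0,0,0,0]]';  python3 -m pendant '[[0,0,0,0.001,0],[0,0,0,0,0]]'
```

```text
t: 4.7
eef_pos: [0.4643, 0.2808, 0.2238]
tool_rot: [0.0, 0.983, 0.184, -0.0]
contact_force: [-1.6, -0.3, 3.4]
gripper_width: 0.004
grasp_force: 1.6
t: 4.87
eef_pos: [0.4643, 0.2808, 0.2229]
tool_rot: [0.0, 0.983, 0.184, -0.0]
contact_force: [-2.5, -0.6, 3.2]
gripper_width: -0.004
grasp_force: 1.7
t: 5.03
eef_pos: [0.4643, 0.2808, 0.222]
tool_rot: [0.0, 0.983, 0.184, -0.0]
contact_force: [-2.8, -0.4, 3.4]
gripper_width: -0.002
grasp_force: 1.7
```

```bash
python3 -m pendant '[[0,0,0,0.0005,0],[0,0,0,0,0]]'; python3 -m pendant '[[0,0,0,0.0005,0],[0,0,0,0,0]]'
```

```text
t: 5.2
eef_pos: [0.4643, 0.2808, 0.2217]
tool_rot: [0.0, 0.983, 0.184, -0.0]
contact_force: [-2.1, -2.2, 5.8]
gripper_width: 0.003
grasp_force: 3.1
t: 5.37
eef_pos: [0.4643, 0.2809, 0.2215]
tool_rot: [0.0, 0.983, 0.184, -0.0]
contact_force: [-3.5, -1.4, 8.1]
gripper_width: 0.002
grasp_force: 4.5
```

The stop is reached at 9.5 mm of travel, and the force has risen to 8 N. I'll draw straight back up.

```bash
python3 -m pendant '[[0,0,0,-0.02,0],[0,0,0,-0.04,0],[0,-0.01,0,-0.04,0],[0,-0.02,0,-0.035,0],[0,-0.02,0,-0.02,0],[0,0,0,0,0],[0,0,0,0,0],[0,0,0,0,0],[0,0,0,0,0],[0,0,0,0,0],[0,0,0,0,0],[0,0,0,0,0]]'
python3 -m pendant '[[0,0,0,0,0],[0,0,0,0,0],[0,0,0,0,0],[0,0,0,0,0],[0,0,0,0,0],[0,0,0,0,0]]'
python3 -c "
from h import *
look('side',['red_press','green_press'],'pics/d3.png')
i=cv2.imread('pics/d3.png')[200:340,200:390];cv2.imwrite('pics/d3c.png',cv2.resize(i,None,fx=4,fy=4))"
```

```text
t: 6.37
eef_pos: [0.418, 0.2628, 0.3753]
tool_rot: [0.0, 0.983, 0.184, -0.001]
contact_force: [-0.4, -1.1, 0.1]
gripper_width: 0.002
grasp_force: 0.0
t: 6.87
eef_pos: [0.4178, 0.2627, 0.3761]
tool_rot: [-0.0, 0.983, 0.184, 0.0]
contact_force: [-0.3, -0.4, 0.9]
gripper_width: 0.0
grasp_force: 0.0
side red_press 0.62 [271. 254.] [0.5007 0.3163 0.1328]
side red_press 0.53 [314. 246.] [0.5546 0.0626 0.0287]
side green_press 0.89 [330. 231.] [0.5385 0.0059 0.0608]
```

View pics/d3c.png

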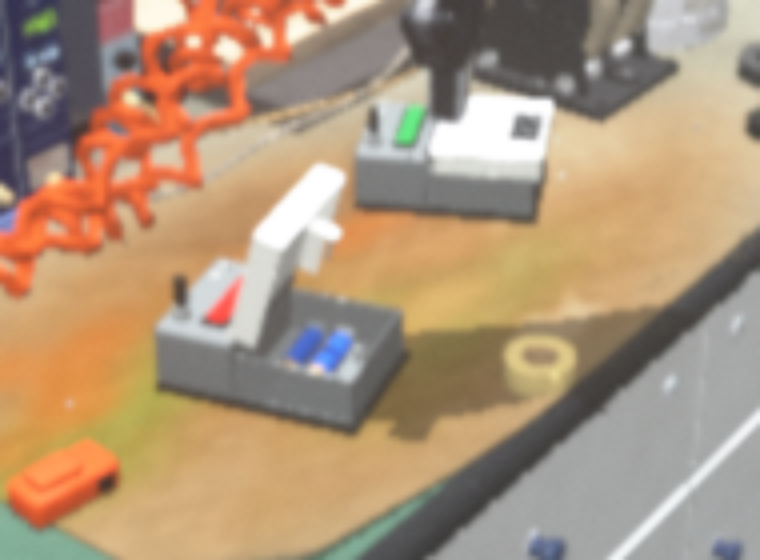

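The red unit's hatch stands wide open with the blue batteries showing at about (320,350). The green unit is shut, nothing has shifted, and the gripper is clear.

```bash
python3 -c "
from station import bot
print(bot.hand_in())"
```

```text
the job is handed in; nothing more can be done
None
```

I pressed the red-lamp transmitter's hatch once to its stop and released it; it now stands wide open, the green one is still shut, nothing visibly moved, and the job is handed in (about 7 s used).

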